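Tap the drill chuck home in its taper socket

ROBOT

A 6-joint arm with a two-finger parallel gripper is mounted at the origin on the work surface. World frame = base frame: x ahead of the robot, y to its left, z up, the work surface at z = 0. Lengths are in mm, angles in degrees, forces in N, time in s.
With the tool pointing down it reaches from about 350 to 850 mm from the base axis. Payload 8.1 kg.
Tool frame: the origin (TCP) lies at the very end of the fingers, on their centre line; the grasp point (between the pads) lies 19 mm behind it; z points along the fingers, y is the direction in which the jaws open and shut (so a half turn about z gives the same grasp; the last joint's range is limited). The gripper opens to 85 mm and grips with 20 to 120 N. Pads are 22 mm wide; open, the fingers measure 114 mm over their backs; the gripper's body (76 mm by 85 mm) begins 54 mm behind the grasp point. The pads swing forward as they close: fully open they stand 13 mm farther back than shut.
Start: joints at [66.44, 7.471, 85.268, -0, 87.261, -4.893], TCP at [192.019, 568.449, 231.292] pointing down, gripper open.
Joint ranges: [-169.43, 169.43], [-51.17, 129.36], [1.28, 143.12], [-76.62, 256.62], [0, 156.53], [-152.29, 152.29]. Speed limits (degrees/s): [136.94, 136.94, 159.86, 180, 180, 180].

INTERFACE

Orientations are given as [roll, pitch, yaw] about the fixed x, y, z axes, in that order (R = Rz(yaw) Ry(pitch) Rx(roll)).
In Python, from bench import r, eyes gives the robot as it stands. The module is installed in compiled form; this text tells all that it offers.
- The arm moves only by the tool play_rows, never from a script. Its argument "deltas" is a list of rows, each a list of 3 entries, a list of its own where there are three numbers: the shift along the tool's x, y, z in m, then the turn, a rotation vector about the tool's x, y, z in rad, then the closure, from 0 (fully open) to 1 (shut). A call has 1 to 8 rows; each row shifts and turns the pose as measured when the row begins, along the tool's axes as they then stand; what a row does not reach is not made up. A row lasts 1/8 s, in which the tool goes at most 62.5 mm and 10.7 degrees, less where a joint would pass 70% of its speed; a pose out of reach is approached as far as the arm can. A call with a gripper value outside its range is refused whole. The fingers move at their own pace and stop on an object; "force" is the grip in N (left out, the last holds). Time passes only in rows, so rows that do not move let the fingers close. It gives the time, the measured TCP pose, the force and the opening at its end, in the units of the state.
- r.sense(): the state, without advancing time (a new reading comes with each control period).
- eyes.snapshot(name): name is "side" or "top"; returns the picture (384x512x3 uint8, red, green, blue); there is no depth.
- eyes.get_calibration(name): a dict with "mtx" (3x3 intrinsics, pixels), "D" ([k1, k2, p1, p2, k3] as OpenCV has them; the pictures are not rectified), "R" (3x3) and "t" (3): a world point X has camera coordinates R X + t. Camera axes: x right, y down, z forward; pixel columns grow to the right and rows downward; lengths in mm; the calibration is good to about 2 mm. A picture is of the moment at which its call begins. get_calibration takes no time and is no camera call.
- r.hand_in(): hands the job in, once; it reports no verdict.
The state is a dict: "time": time; "joint_pos": joint angles; "qd": joint speeds; "joint_efforts": joint torques, N m; "tool_pos": TCP position; "tcp_rot": TCP orientation; "ft_force": force on the tool from outside, world axes, zero at the start; "wrist_torque": the same for the moment, N m; "finger_gap": finger opening in mm.
Only numpy, scipy, OpenCV 4.12 (cv2) and the standard library are available. Lean on these libraries where they do the work, as an engineer would, in place of code of your own. Each camera call takes 0.05 s, during which the arm holds its last target. There are 200 camera calls.

TASK

Fit the drill chuck to the spindle sleeve in the vise: lift the chuck out of the wooden rack, lower its tapered shank gently into the socket and let go of it while it still stands a little proud. Then take the brass tapping bar and tap the chuck down with the bar's lower end (never push it down with the fingers) until its shoulder sits fully home on the socket's face, and stand the bar back upright in its cup. Leave the other two taper tools in the rack, the white tub and the chisel alone.

Things in the scene. Friction and masses are not known exactly. Their poses are not given: they have to be found in the camera images.
- chuck_mid (a point): Drill chuck, thickest of the three rack tools: dark steel body 42 mm diameter, 53 mm long, then a short cone to a flat nose 26 mm across; below it a tapered shank 55 mm long (18 mm diameter at the body, 14 at the tip). This point: on the axis, 27 mm above the shoulder (body's flat underside), 82 above the shank's tip, 36 below the nose; z to the nose. About 0.45 kg. Its shoulder rests on the rack.
- socket_mouth (a point): Centre of the socket's mouth (19.6 mm, narrowing) in the top face of an eight-sided 42 mm steel sleeve upright in a blue vise; face 110 mm above the bench, 24 above the jaws. z up; the vise's screw points to -x. Set in by hand, the chuck stops with its shoulder 8 mm above the face; from there it moves down under about 12 N, stays put, and is home when the shoulder meets the face, a rigid stop.
- rack: Wooden rack block fixed to the bench, 85 mm (its x) by 225 mm (its y) and 62 mm high, origin at the centre of its underside, z up. Three square holes, 21 mm wide, go through it at y = -75, 0 and 75 mm, each holding one taper tool shank down; which tool is in which hole changes.
- bar_mid (a point): Centre of the brass tapping bar, a plain round bar 26 mm in diameter and 110 mm long with flat ends, standing upright in its cup on the bench; z points along it, up. Mass about 0.48 kg.
- cup: The bar's cup: a short upright eight-sided steel tube fixed to the bench, 52 mm across outside, 44 mm inside, 30 mm high, open to the bench below; origin at its centre on the bench.
- centre_mid (a point): Lathe centre (bystander): steel taper tool with a 27 mm collar and a sharp cone, in the rack; this point is on its axis 3.5 mm above the rack's top; its tip is 37 mm above the rack's top.
- drill_mid (a point): Taper-shank drill (bystander): steel, 25 mm collar and a fluted 15 mm drill pointing up, in the rack; this point is on its axis 3.5 mm above the rack's top; its point is 62 mm above the rack's top.
- tin: White filler tub (bystander), with a grey lid, 72 mm in diameter and 95 mm high, standing on the bench beyond the cup; origin at the centre of its underside.
- chisel: Steel cold chisel (bystander), 155 mm long along its x, 16 mm thick, lying flat on the bench.
There are look-alikes about, which are no part of the job. What is meant by the part that bears chuck_mid is not blue, and is the larger of those in its own colour.

How it is judged (in metres and radians):
On the way, in this order (a step that is already met when the one before it is completed fails the run):
1. the chuck stands in the socket, let go, its shoulder still 3 to 11 mm above the socket's face (horizontal distance between chuck_mid and socket_mouth below 0.006 m and z of chuck_mid in the frame of socket_mouth between 0.03 and 0.038 m and contact force between each of the arm, the fingers and chuck below 0.2 N), for 0.2 s.
2. the bar, not the robot, drives the chuck until its shoulder is home on the face (z of chuck_mid in the frame of socket_mouth below 0.029 m and horizontal distance between chuck_mid and socket_mouth below 0.003 m and contact force between bar and chuck above 0.5 N).
At the end, for the whole second after the job is handed in: The chuck is in the socket with its shoulder within 2 mm of the face, centred within 3 mm and upright within 0.04 rad; the bar stands upright on the bench inside its cup (within 12 mm of the cup's centre, 0.1 rad); both are at rest (z of chuck_mid in the frame of socket_mouth below 0.029 m and horizontal distance between chuck_mid and socket_mouth below 0.003 m and angle between the z axis of chuck_mid and the z axis of socket_mouth, either way round below 0.04 rad and angle between chuck_mid's own z axis and vertical below 0.04 rad and linear speed of each of chuck, bar below 0.02 m/s and horizontal distance between bar_mid and cup below 0.012 m and height (world z) of bar_mid below 0.06 m and angle between bar_mid's own z axis and vertical below 0.1 rad); the robot touches nothing.
It fails at once if the robot touches the chuck when it is in the socket less than 3 mm from home (pushed by hand, not tapped with the bar) (horizontal distance between chuck_mid and socket_mouth below 0.01 m and z of chuck_mid in the frame of socket_mouth below 0.03 m and contact force between any of the fingers, the arm and chuck above 1 N).
It fails at once if a bystander is moved more than 15 mm (distance of any of centre_mid, drill_mid, tin, chisel from where it was at the start of the episode above 0.015 m).
It also fails if it takes over 72 s, if anything falls off the work surface, if the arm or the gripper's body presses on something with over 40 N, if the wrist force passes 120 N, or if a joint passes its speed limit or range.

## Working session

There is one attempt and no reset: what is moved stays moved. The work goes in short steps, Python scripts to look and compute and a tool call to move; the robot and the scene stay as the last step left them, time stands still between calls to the robot, and variables do not carry over. Pictures are saved under pics/ and viewed, about 8 in all and at most 12, crops included, and the job is handed in when it is done.

Besides the shell and the picture viewer there is one more tool, called after "Emit:" as name(argument=value, ...), one argument or row to a line, values as JSON. play_rows: Moves the arm, as the interface text tells. Its arguments: {"type":"object","properties":{"deltas":{"type":"array"},"force":{"type":"number"}},"required":["deltas"]}

```bash
mkdir -p pics; cat > h.py <<'E'
import numpy as np, cv2
from bench import r, eyes
def snap(n,f):
    im=eyes.snapshot(n); cv2.imwrite('pics/'+f,im[:,:,::-1]); return im
def ray(n,px):
    c=eyes.get_calibration(n); K=np.array(c['mtx'],float);R=np.array(c['R'],float);t=np.array(c['t'],float).ravel()
    u=cv2.undistortPoints(np.array([[px]],float),K,np.array(c['D'],float))[0,0]
    return -R.T@t, R.T@np.array([u[0],u[1],1.])
def onz(n,px,z):
    o,d=ray(n,px); return o+d*(z-o[2])/d[2]
def proj(n,P):
    c=eyes.get_calibration(n)
    return cv2.projectPoints(np.array(P,float).reshape(-1,1,3),cv2.Rodrigues(np.array(c['R'],float))[0],np.array(c['t'],float),np.array(c['mtx'],float),np.array(c['D'],float))[0][:,0]
def tri(p1,p2):
    a,d=ray('top',p1);b,e=ray('side',p2)
    s=np.linalg.lstsq(np.c_[d,-e],b-a,rcond=None)[0]
    P,Q=a+s[0]*d,b+s[1]*e
    return (P+Q)/2,np.linalg.norm(P-Q)
E
python3 - <<'E'
from h import *
for n in('top','side'):
    im=snap(n,n+'0.png'); c=eyes.get_calibration(n); o,d=ray(n,(256,192)); print(n,o.round(),d.round(2),c['mtx'][0][0])
print(r.sense())
E
```

```text
top [ 463.   -5. 1138.] [ 0.12 -0.   -0.99] 454.3674757442027
side [ 116. -449.  660.] [ 0.56  0.5  -0.66] 352.43370740479526
{'time': 0.1, 'joint_pos': array([ 6.64383272e+01,  7.51133846e+00,  8.53237126e+01,  1.33716088e-03,
        8.72591273e+01, -4.89316405e+00]), 'qd': array([-0.06739123, -0.04294944, -0.06234804, -0.05902282, -0.01521755,
        0.01611001]), 'joint_efforts': array([ 1.33746007e-04, -5.70939696e+01, -5.01949275e+01, -2.12780328e-04,
        7.86923716e-03,  1.12224761e-04]), 'tool_pos': array([191.83336913, 567.99691464, 230.33704549]), 'tcp_rot': array([-1.79906279e+02, -9.36387684e-03,  1.61331419e+02]), 'ft_force': array([ 0.16005222, -0.09781243, -0.35026331]), 'wrist_torque': array([-0.00197351,  0.01099548, -0.02020163]), 'finger_gap': 85.61981652823972}
```

View pics/top0.png

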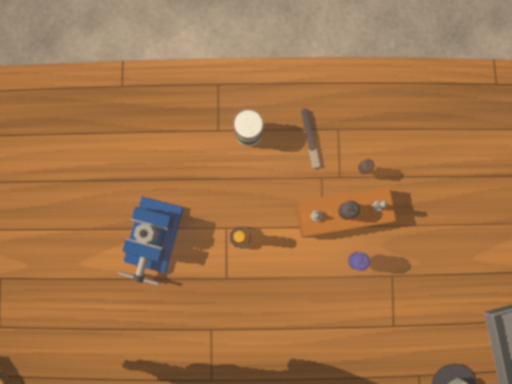

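View pics/side0.png

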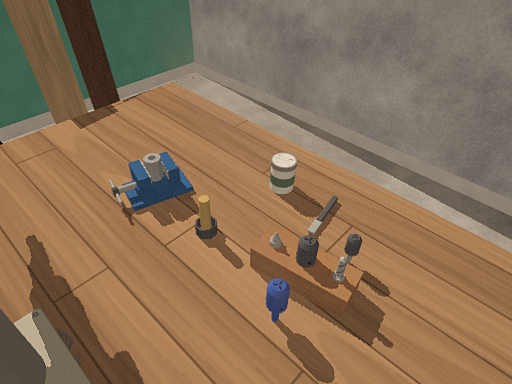

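Top view: the dark chuck in the rack is at (349,210), a smaller dark chuck stands loose at (366,166), and a blue one is at (359,261). The vise socket is at (146,233), bar and cup at (239,237), tub at (249,126), chisel at (311,138). The side view shows the same things at (307,250), (353,244), (278,295), (152,163), (205,215). The chuck meant is the dark one in the rack: it isn't blue and is the larger of the two dark ones. I'll confirm that with an enlarged crop.

```bash
python3 - <<'E'
from h import *
t=cv2.imread('pics/top0.png');s=cv2.imread('pics/side0.png')
def crop(im,x,y,w,h,k): return cv2.resize(im[y:y+h,x:x+w],None,fx=k,fy=k,interpolation=cv2.INTER_CUBIC)
A=np.hstack([crop(t,290,145,133,100,3),crop(s,240,215,133,100,3)])
B=np.hstack([crop(t,115,190,133,100,3),crop(s,105,145,133,100,3)])
cv2.imwrite('pics/c1.png',np.vstack([A,B]))
E
```

```text
(no output)
```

View pics/c1.png

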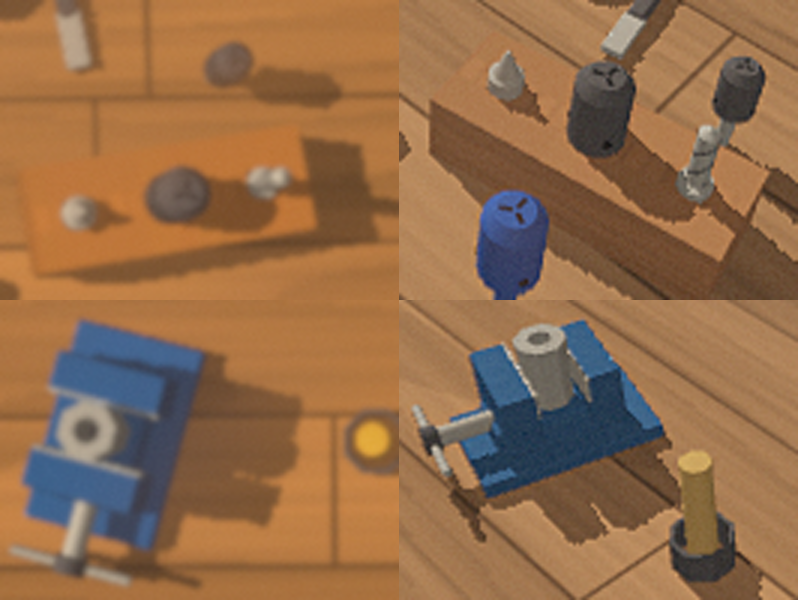

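The crop confirms it: the thickest dark chuck sits in the rack's middle hole, with the lathe centre and the drill on either side. Next I measure.

```bash
python3 - <<'E'
from h import *
t=cv2.imread('pics/top0.png');s=cv2.imread('pics/side0.png')
def blob(im,lo,hi,box,hsv=True):
    x,y,w,h=box; c=im[y:y+h,x:x+w]; m=cv2.inRange(cv2.cvtColor(c,cv2.COLOR_BGR2HSV),lo,hi)
    n,l,st,ce=cv2.connectedComponentsWithStats(m); 
    i=1+np.argmax(st[1:,4]); return (ce[i]+[x,y]).round(1),st[i],(l==i)
def show(n,*a): print(n,*[np.round(v,1) for v in a])
# chuck
p,st,m=blob(t,(0,0,0),(180,110,120),(330,193,40,36)); show('chuck top blob',p,st)
P,e=tri(p,(310,240.7)); show('chuck nose approx tri',P,e,onz('top',p,112),onz('side',(310,240.7),125))
# socket hole
p,st,m=blob(t,(0,0,0),(180,255,105),(138,226,14,16)); show('hole top',p,st)
q,st,m=blob(s,(0,0,0),(180,255,125),(146,153,12,10)); show('hole side',q,st)
show('socket',onz('top',p,110),onz('side',q,110),*tri(p,q))
# bar top
p,st,m=blob(t,(18,120,130),(35,255,255),(225,222,30,30)); show('bar top',p,st)
q=(204,199); show('bar',onz('top',p,110),onz('side',q,110))
# cup ring
p,st,m=blob(t,(0,0,0),(180,140,110),(226,222,26,30)); show('cup',p,st,onz('top',p,30))
# rack
p,st,m=blob(t,(5,190,120),(14,255,255),(285,180,130,65)); cs=cv2.findContours(m.astype('uint8'),0,2)[0]
R=cv2.minAreaRect(max(cs,key=cv2.contourArea)); show('rack',p,st); b=cv2.boxPoints(R)+[285,180]
W=[onz('top',k,62) for k in b]; print(np.round(W,0)); print(np.linalg.norm(W[0]-W[1]),np.linalg.norm(W[1]-W[2]))
# vise jaw direction: screw
show('screw',onz('top',(142,262),70))
# centre & drill
show('centre',onz('top',(316,216),66),onz('side',(276,241),85)); show('drill',onz('side',(342,258),124),onz('side',(338,278),66))
show('tub',onz('side',(283,157),95))
print(t[228:242,138:154].min(axis=2))
E
```

```text
chuck top blob [349.2 210.1] [  9   8  21  18 254]
chuck nose approx tri [ 540.3 -220.9  121.6] 6.8 [ 538.8 -220.2  112. ] [ 540.4 -224.5  125. ]
hole top [143.3 233.2] [ 3  5  6  6 30]
hole side [151.1 157.4] [ 2  3  7  4 23]
socket [492.  248.4 110. ] [491.4 253.  110. ] [490.7 248.6 112.7] 3.0
bar top [238.9 236.2] [  9   9  11  11 104]
bar [483.1  30.9 110. ] [482.9  31.5 110. ]
cup [249.  241.5] [23 19  1  2  2] [471.6   9.2  30. ]Traceback (most recent call last):
  File "<stdin>", line 21, in <module>
  File "<stdin>", line 6, in blob
    return _wrapfunc(a, 'argmax', axis=axis, out=out, **kwds)
    return bound(*args, **kwds)
ValueError: attempt to get argmax of an empty sequence
```

Chuck is about (540,-222), nose z 125; socket about (491.5,250); bar about (483,31). The two views agree within about 4 mm. I'll plan the approach as one repeated body-frame twist.

```bash
cat >> h.py <<'E'
from scipy.linalg import expm,logm
from scipy.spatial.transform import Rotation as Ro
def T(p,rpy):
    M=np.eye(4);M[:3,:3]=Ro.from_euler('xyz',rpy,degrees=True).as_matrix();M[:3,3]=p;return M
def step(p,yaw,N,start=None):
    s=r.sense(); A=T(s['tool_pos'],s['tcp_rot']) if start is None else T(*start)
    S=expm(np.real(logm(np.linalg.inv(A)@T(p,[180,0,yaw])))/N)
    print('row x%d'%N,(S[:3,3]/1000).round(4).tolist(),Ro.from_matrix(S[:3,:3]).as_rotvec().round(4).tolist())
    return S
E
python3 - <<'E'
from h import *
t=cv2.imread('pics/top0.png')
m=cv2.inRange(cv2.cvtColor(t,cv2.COLOR_BGR2HSV),(5,185,110),(13,255,255))[185:245,290:410]
m=cv2.morphologyEx(m,cv2.MORPH_OPEN,np.ones((5,5),np.uint8))
c=max(cv2.findContours(m,0,2)[0],key=cv2.contourArea); R=cv2.minAreaRect(c); b=cv2.boxPoints(R)+[290,185]
W=np.array([onz('top',k,62) for k in b]); print(R,W.round(0).tolist(),W.mean(0))
for k in((366,166),(359,261)): print(onz('top',k,80))
step((540,-222,230),98.7,15)
E
```

```text
Traceback (most recent call last):
ValueError: max() iterable argument is empty
```

```bash
python3 - <<'E'
from h import *
c=lambda x,y:(290+x/3,145+y/3)
a,b=onz('top',c(24,172),62),onz('top',c(297,130),62); print(a,b,np.linalg.norm(a-b),np.degrees(np.arctan2(-(a-b)[0],(a-b)[1])))
for k in((366,166),(359,261)): print(onz('top',k,80))
step((540,-222,230),98.7,15)
E
```

```text
[ 562.6366545  -108.79703662   62.        ] [ 593.57126436 -329.28398002   62.        ] 222.646451342711 7.986542349679869
[ 645.40008687 -270.89583491   80.        ]
[ 422.31377159 -246.23526885   80.        ]
row x15 [-0.0574, -0.019, 0.0] [-0.0001, 0.0, 0.0729]
```

Emit:
play_rows(
  deltas=[
    [[-0.0574, -0.019, 0], [0, 0, 0.073], 0],
    [[-0.0574, -0.019, 0], [0, 0, 0.073], 0],
    [[-0.0574, -0.019, 0], [0, 0, 0.073], 0],
    [[-0.0574, -0.019, 0], [0, 0, 0.073], 0],
    [[-0.0574, -0.019, 0], [0, 0, 0.073], 0],
    [[-0.0574, -0.019, 0], [0, 0, 0.073], 0],
    [[-0.0574, -0.019, 0], [0, 0, 0.073], 0],
    [[-0.0574, -0.019, 0], [0, 0, 0.073], 0],
  ],
)

```text
time: 1.1
tool_pos: [490.4, 183.9, 226.5]
tcp_rot: [-179.6, 0.0, 127.3]
ft_force: [1.6, 0.0, -0.6]
finger_gap: 85.2
```

Emit:
play_rows(
  deltas=[
    [[-0.0574, -0.019, 0], [0, 0, 0.073], 0],
    [[-0.0574, -0.019, 0], [0, 0, 0.073], 0],
    [[-0.0574, -0.019, 0], [0, 0, 0.073], 0],
    [[-0.0574, -0.019, 0], [0, 0, 0.073], 0],
    [[-0.0574, -0.019, 0], [0, 0, 0.073], 0],
    [[-0.0574, -0.019, 0], [0, 0, 0.073], 0],
    [[-0.0574, -0.019, 0], [0, 0, 0.073], 0],
  ],
)

```text
time: 1.98
tool_pos: [533.7, -246.0, 224.8]
tcp_rot: [-179.5, 0.1, 97.1]
ft_force: [0.9, -0.5, 0.4]
finger_gap: 85.4
```

```bash
python3 - <<'E'
from h import *
step((539,-222,230),98,3)
E
```

```text
row x3 [0.0077, 0.0028, -0.0018] [-0.0028, 0.0006, -0.0055]
```

Emit:
play_rows(
  deltas=[
    [[0.0115, 0.0042, 0], [-0.004, 0, -0.008], 0],
    [[0.0115, 0.0042, 0], [-0.004, 0, -0.008], 0],
    [[0, 0, 0], [0, 0, 0], 0],
  ],
)

```text
time: 2.35
tool_pos: [537.5, -224.9, 223.0]
tcp_rot: [-179.9, 0.0, 97.6]
ft_force: [-0.1, 0.7, -0.2]
finger_gap: 85.5
```

```bash
python3 - <<'E'
from h import *
step((539,-222,140),98,3)
snap('side','s1.png');t=snap('top','t1.png')
a=cv2.imread('pics/s1.png')[150:300,220:400];b=cv2.imread('pics/t1.png')[140:290,280:440]
k=lambda i:cv2.resize(i,None,fx=2.3,fy=2.3)
cv2.imwrite('pics/c2.png',np.hstack([k(a),k(b)]))
E
```

```text
row x3 [0.0009, 0.0007, 0.0277] [-0.0009, 0.0002, -0.0021]
```

View pics/c2.png

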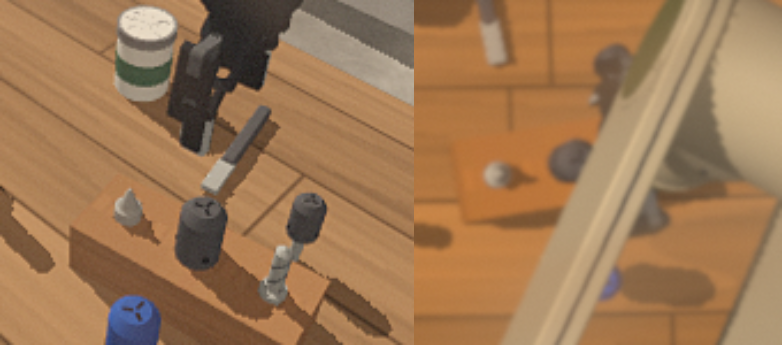

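The side crop shows the hand above the rack with the two fingers either side along the rack's x; the chuck is at crop (200,230). I check the projected TCP and then descend.

```bash
python3 - <<'E'
from h import *
p=proj('side',[(537.5,-225,223),(496,-219,223),(579,-231,223),(537.5,-225,125)]);print(((p-[220,150])*2.3).round())
E
```

```text
[[222. 129.]
 [183. 152.]
 [258. 107.]
 [205. 211.]]
```

Emit:
play_rows(
  deltas=[
    [[0.0015, 0.001, 0.03], [0, 0, 0], 0],
    [[0.001, 0.001, 0.03], [0, 0, 0], 0],
    [[0, 0, 0.03], [0, 0, 0], 0],
    [[0, 0, 0], [0, 0, 0], 0],
  ],
)

```text
time: 2.95
tool_pos: [540.9, -219.6, 132.6]
tcp_rot: [-180.0, 0.2, 98.0]
ft_force: [0.2, -0.2, 0.4]
finger_gap: 85.4
```

Emit:
play_rows(
  deltas=[
    [[-0.001, -0.001, 0.03], [0, 0, 0], 0],
    [[-0.001, -0.0005, 0.02], [0, 0, 0], 0],
    [[0, 0, 0.008], [0, 0, 0], 0],
    [[0, 0, 0], [0, 0, 0], 0],
  ],
)

```text
time: 3.45
tool_pos: [543.5, -222.4, 79.0]
tcp_rot: [179.7, 0.4, 98.2]
ft_force: [0.2, -1.0, 0.0]
finger_gap: 85.4
```

```bash
python3 - <<'E'
from h import *
snap('side','s2.png')
a=cv2.imread('pics/s2.png')[170:300,220:400]
cv2.imwrite('pics/c3.png',cv2.resize(a,None,fx=3,fy=3)); print(r.sense()['tool_pos'])
E
```

```text
[ 543.86362659 -222.67173274   79.56189041]
```

View pics/c3.png

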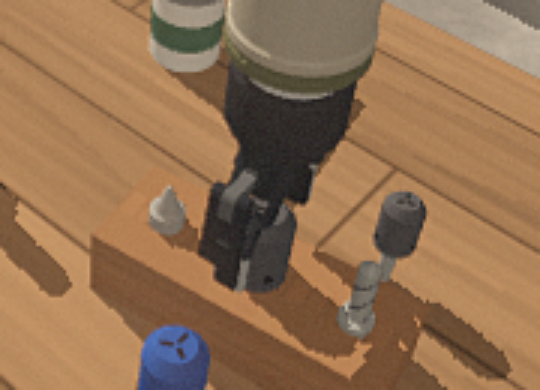

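The near finger is in front of the chuck and the far one behind it, clear of the neighbours. The measured x is about 4 mm off centre, so I correct that, then close.

Emit:
play_rows(
  deltas=[
    [[0, -0.004, 0.006], [0, 0, 0], 0],
    [[0, 0, 0], [0, 0, 0], 0.2],
    [[0, 0, 0], [0, 0, 0], 0.35],
    [[0, 0, 0], [0, 0, 0], 0.6],
    [[0, 0, 0], [0, 0, 0], 0.7],
    [[0, 0, 0], [0, 0, 0], 0.8],
  ],
  force=50,
)

```text
time: 4.25
tool_pos: [541.4, -224.2, 76.0]
tcp_rot: [179.4, 0.6, 98.2]
ft_force: [0.1, 0.2, -1.0]
finger_gap: 41.0
```

Emit:
play_rows(
  deltas=[
    [[0, 0, 0], [0, 0, 0], 1],
    [[0, 0, -0.01], [0, 0, 0], 1],
    [[0, 0, -0.025], [0, 0, 0], 1],
    [[0, 0, -0.04], [0, 0, 0], 1],
    [[0, 0, -0.04], [0, 0, 0], 1],
    [[0, 0, -0.04], [0, 0, 0], 1],
    [[0, 0, 0], [0, 0, 0], 1],
  ],
  force=60,
)

```text
time: 5.12
tool_pos: [537.3, -221.4, 234.1]
tcp_rot: [179.7, 0.4, 98.2]
ft_force: [1.1, -1.3, -4.1]
finger_gap: 40.8
```

```bash
python3 - <<'E'
from h import *
s=r.sense();print(s['tool_pos'],s['tcp_rot'])
step((491.5,250,225),148,12)
E
```

```text
[ 537.31113511 -221.38190185  234.11668239] [179.72385101   0.37524081  98.16250941]
row x12 [0.0368, 0.0175, 0.0007] [0.0001, 0.0007, -0.0725]
```

Emit:
play_rows(
  deltas=[
    [[0.0368, 0.0175, 0], [0, 0, -0.0725], 1],
    [[0.0368, 0.0175, 0], [0, 0, -0.0725], 1],
    [[0.0368, 0.0175, 0], [0, 0, -0.0725], 1],
    [[0.0368, 0.0175, 0], [0, 0, -0.0725], 1],
    [[0.0368, 0.0175, 0], [0, 0, -0.0725], 1],
    [[0.0368, 0.0175, 0], [0, 0, -0.0725], 1],
    [[0.0368, 0.0175, 0], [0, 0, -0.0725], 1],
    [[0.0368, 0.0175, 0], [0, 0, -0.0725], 1],
  ],
)

```text
time: 6.12
tool_pos: [543.6, 107.0, 216.2]
tcp_rot: [-179.2, -0.5, 132.1]
ft_force: [0.5, -0.1, -4.0]
finger_gap: 40.6
```

Emit:
play_rows(
  deltas=[
    [[0.0368, 0.0175, 0], [0, 0, -0.0725], 1],
    [[0.0368, 0.0175, 0], [0, 0, -0.0725], 1],
    [[0.03, 0.015, 0], [0, 0, -0.0725], 1],
    [[0, 0, 0], [0, 0, 0], 1],
  ],
)

```text
time: 6.62
tool_pos: [496.6, 219.7, 207.3]
tcp_rot: [-178.7, -1.2, 145.2]
ft_force: [-0.3, -0.9, -3.3]
finger_gap: 40.8
```

```bash
python3 - <<'E'
from h import *
s=r.sense();print(s['tool_pos'],s['tcp_rot'])
step((491.5,250,205),148,2)
E
```

```text
[496.57639928 219.71370665 207.33985201] [-178.74362038   -1.16265139  145.23685317]
row x2 [0.0106, 0.0111, 0.0011] [-0.0107, -0.0104, -0.024]
```

Emit:
play_rows(
  deltas=[
    [[0.0106, 0.011, 0], [-0.011, -0.0104, -0.024], 1],
    [[0.0106, 0.011, 0.001], [-0.011, -0.0104, -0.024], 1],
    [[0, 0, 0], [0, 0, 0], 1],
  ],
)

```text
time: 7.0
tool_pos: [490.3, 250.1, 203.4]
tcp_rot: [-179.9, -0.0, 148.0]
ft_force: [-0.8, 0.6, -3.7]
finger_gap: 41.0
```

```bash
python3 - <<'E'
from h import *
s=r.sense();print(s['tool_pos'],s['tcp_rot']); step((491.5,250,195),148,2)
snap('side','s3.png');snap('top','t3.png')
a=cv2.imread('pics/s3.png')[80:230,90:230];b=cv2.imread('pics/t3.png')[180:290,90:220]
cv2.imwrite('pics/c4.png',np.hstack([cv2.resize(a,(420,450)),cv2.resize(b,(380,450))[:, :]]))
x,y,z=s['tool_pos']; print(proj('side',[(x,y,z-14),(x,y,z-69),(491.5,250,110)]).round(1))
E
```

```text
[490.25037351 250.13682766 203.42326801] [-1.79923947e+02 -4.01381983e-02  1.48042784e+02]
row x2 [-0.0006, 0.0003, 0.0042] [-0.0007, -0.0004, 0.0004]
[[146.1 132. ]
 [149.8 150.4]
 [151.8 157.9]]
```

View pics/c4.png

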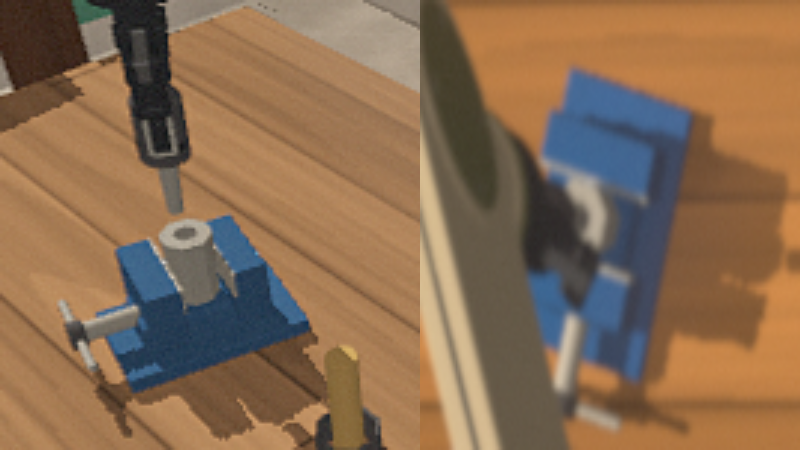

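The side crop shows the shank tip at about crop (176,212), so (148.7,150.5), just above the sleeve with its mouth at (151.7,157.7). It looks slightly left of the mouth. I go closer and measure at sub-pixel level.

Emit:
play_rows(
  deltas=[
    [[-0.001, 0.0005, 0.01], [0, 0, 0], 1],
    [[0, 0, 0.0075], [0, 0, 0], 1],
    [[0, 0, 0], [0, 0, 0], 1],
  ],
)

```text
time: 7.48
tool_pos: [492.4, 247.8, 184.7]
tcp_rot: [-179.9, -0.0, 147.8]
ft_force: [-0.1, -0.2, -2.9]
finger_gap: 40.8
```

```bash
python3 - <<'E'
from h import *
s=r.sense();print(s['tool_pos'],s['tcp_rot'])
snap('side','s4.png');snap('top','t4.png')
a=cv2.imread('pics/s4.png')[120:185,125:185]
cv2.imwrite('pics/c5.png',cv2.resize(a,None,fx=9,fy=9,interpolation=cv2.INTER_CUBIC))
x,y,z=s['tool_pos']; print(proj('side',[(x,y,z-14),(x,y,z-69),(491.5,250,110)]).round(1))
d=cv2.imread('pics/side0.png').astype(int).max(2)
print(a.max(2)[12:30,14:38])
print('hole',d[152:164,142:162])
E
```

```text
[492.37724042 247.84499819 184.68630952] [-1.79870625e+02 -1.74907908e-02  1.47846160e+02]
[[148.6 138.4]
 [152.2 156.3]
 [151.8 157.9]]
[[ 49  50 119 104  51  33  32  40  36  23 122 126  76  50  46  36 133 170
  172 178 180 184 186 186]
 [ 50  50 104 105  54  31  30  39  33  33  91 128  76  50  54  42  99 166
  167 168 173 182 182 185]
 [ 44  54  87 126  73  28  30  38  35  30  68 125  82  39  35  47  97 161
  164 163 166 170 176 180]
 [ 46  53  61 121  90  38  30  39  37  24  68 124 102  44  15  38  61 169
  167 160 161 163 167 174]
 [ 74  54  56 119 100  37  31  30  38  33  37 121 103  45  26  47  39 176
  177 165 161 162 162 166]
 [ 78  47  56 120  98  54  44  65  86  91  81 122  88  55  54  49  42 179
  183 172 168 160 158 161]
 [ 96  49  49  85 121 136 133 134 130 115  95  91  68  49  54  41  49 180
  181 179 175 173 165 159]
 [121  50  48  57  50  72  56  51  50  57  56  50  55  47  48  47 140 176
  180 180 180 178 171 167]
 [152  86  51  54  58  62  51  57  56  58  61  53  52  61  70  96 140 163
  169 174 179 178 177 175]
 [187 154 100  77  59  57  53  53  59  55  55  55  55 
[... 1181 characters left out ...]
 185 150
  136 135]
 [167 159 169 176 177 181 160 126 100  94 100 101  92 165 173 173 172 191
  136 131]
 [165 170 177 178 181 183 112  93 104 103 107 101  99 139 171 177 177 183
  128 136]
 [166 178 164 174 180 152 104  96 104  99 106 108 111 154 172 174 180 165
  103 131]
 [152 171 179 180 181 182 158 117 111 109 113 146 159 176 174 177 178 114
   94 131]
 [166 146 171 180 180 180 182 186 167 168 181 179 162 175 174 177 127  94
   93 128]
 [164 138 138 171 178 178 177 178 179 179 179 172 175 180 146 138  98  89
   91 125]
 [186 149 108 113 134 157 159 176 181 175 178 152 121  99  98 104  92  90
   88 189]
 [184 177 127  99 105 100  97  96 117  97  94  96  98 103 103 107  97  91
   90  95]]
```

View pics/c5.png

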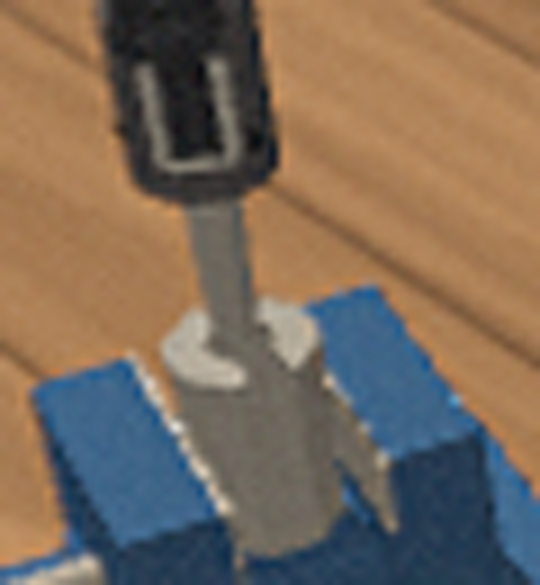

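The shank axis passes through column 151.1 at the mouth's row, and the mouth's centre is at about 151.2, so it is laterally aligned. Depth is uncertain by about 2 mm, with 2.8 mm of tip clearance. I lower slowly and watch the force.

Emit:
play_rows(
  deltas=[
    [[0, 0.001, 0.003], [0, 0, 0], 1],
    [[0, 0, 0.003], [0, 0, 0], 1],
    [[0, 0, 0.003], [0, 0, 0], 1],
    [[0, 0, 0], [0, 0, 0], 1],
  ],
)

```text
time: 8.07
tool_pos: [493.6, 249.1, 176.5]
tcp_rot: [-180.0, 0.1, 147.9]
ft_force: [0.9, 0.6, -4.5]
finger_gap: 41.1
```

Emit:
play_rows(
  deltas=[
    [[0, 0, 0.003], [0, 0, 0], 1],
    [[0, 0, 0.003], [0, 0, 0], 1],
    [[0, 0, 0.003], [0, 0, 0], 1],
    [[0, 0, 0], [0, 0, 0], 1],
  ],
)

```text
time: 8.57
tool_pos: [493.6, 249.1, 166.9]
tcp_rot: [-180.0, 0.1, 147.9]
ft_force: [1.3, -0.1, -3.1]
finger_gap: 40.9
```

Emit:
play_rows(
  deltas=[
    [[0, 0, 0.004], [0, 0, 0], 1],
    [[0, 0, 0.004], [0, 0, 0], 1],
    [[0, 0, 0.004], [0, 0, 0], 1],
    [[0, 0, 0.003], [0, 0, 0], 1],
    [[0, 0, 0.003], [0, 0, 0], 1],
    [[0, 0, 0], [0, 0, 0], 1],
  ],
)

```text
time: 9.32
tool_pos: [493.5, 249.0, 147.4]
tcp_rot: [-180.0, 0.0, 147.9]
ft_force: [0.8, -0.0, -4.5]
finger_gap: 40.9
```

Emit:
play_rows(
  deltas=[
    [[0, 0, 0.003], [0, 0, 0], 1],
    [[0, 0, 0.003], [0, 0, 0], 1],
    [[0, 0, 0], [0, 0, 0], 1],
  ],
)

```text
time: 9.7
tool_pos: [493.7, 249.1, 141.2]
tcp_rot: [-180.0, 0.1, 147.9]
ft_force: [0.7, 0.4, -4.7]
finger_gap: 40.5
```

Emit:
play_rows(
  deltas=[
    [[0, 0, 0.002], [0, 0, 0], 1],
    [[0, 0, 0.002], [0, 0, 0], 1],
    [[0, 0, 0], [0, 0, 0], 1],
  ],
)

```text
time: 10.07
tool_pos: [493.7, 249.2, 137.1]
tcp_rot: [-180.0, 0.1, 147.9]
ft_force: [0.7, 0.2, -3.1]
finger_gap: 40.5
```

Emit:
play_rows(
  deltas=[
    [[0, 0, 0.002], [0, 0, 0], 1],
    [[0, 0, 0], [0, 0, 0], 1],
  ],
)

```text
time: 10.32
tool_pos: [493.8, 249.1, 135.0]
tcp_rot: [-180.0, 0.1, 147.9]
ft_force: [-0.0, 0.9, -4.3]
finger_gap: 41.0
```

Emit:
play_rows(
  deltas=[
    [[0, 0, 0.0015], [0, 0, 0], 1],
    [[0, 0, 0], [0, 0, 0], 1],
  ],
)

```text
time: 10.58
tool_pos: [493.8, 249.2, 133.4]
tcp_rot: [-180.0, 0.1, 147.9]
ft_force: [-0.2, 0.3, -4.0]
finger_gap: 40.3
```

Emit:
play_rows(
  deltas=[
    [[0, 0, 0.001], [0, 0, 0], 1],
    [[0, 0, 0], [0, 0, 0], 1],
  ],
)

```text
time: 10.82
tool_pos: [493.8, 249.2, 132.4]
tcp_rot: [-180.0, 0.1, 147.9]
ft_force: [0.7, 0.7, -4.1]
finger_gap: 40.9
```

Emit:
play_rows(
  deltas=[
    [[0, 0, 0.001], [0, 0, 0], 1],
    [[0, 0, 0], [0, 0, 0], 1],
  ],
)

```text
time: 11.08
tool_pos: [494.1, 249.2, 131.9]
tcp_rot: [180.0, 0.1, 147.9]
ft_force: [-0.1, -0.7, -3.7]
finger_gap: 40.7
```

Emit:
play_rows(
  deltas=[
    [[0, 0, 0.001], [0, 0, 0], 1],
    [[0, 0, 0], [0, 0, 0], 1],
  ],
)

```text
time: 11.32
tool_pos: [494.1, 249.2, 131.9]
tcp_rot: [180.0, 0.1, 147.9]
ft_force: [-2.3, -1.3, -2.8]
finger_gap: 40.5
```

It has stopped at TCP z 131.9 with small contact forces, so it's seated. I release and lift away.

Emit:
play_rows(
  deltas=[
    [[0, 0, 0], [0, 0, 0], 0.3],
    [[0, 0, 0], [0, 0, 0], 0],
    [[0, 0, 0], [0, 0, 0], 0],
    [[0, 0, 0], [0, 0, 0], 0],
  ],
)

```text
time: 11.82
tool_pos: [495.4, 249.8, 132.8]
tcp_rot: [179.8, 0.2, 147.9]
ft_force: [0.5, -0.4, -0.3]
finger_gap: 85.4
```

Emit:
play_rows(
  deltas=[
    [[0, 0, 0], [0, 0, 0], 0],
    [[0, 0, -0.03], [0, 0, 0], 0],
    [[0, 0, -0.05], [0, 0, 0], 0],
    [[0, 0, -0.04], [0, 0, 0], 0],
    [[0, 0, 0], [0, 0, 0], 0],
  ],
)

```text
time: 12.45
tool_pos: [494.2, 249.4, 255.3]
tcp_rot: [179.9, 0.1, 147.9]
ft_force: [0.6, -0.6, -0.3]
finger_gap: 85.2
```

```bash
python3 - <<'E'
from h import *
step((483,31,245),120,4)
s=r.sense();print(s['tool_pos'],s['joint_pos'])
E
```

```text
row x4 [-0.0352, -0.0425, 0.0026] [0.0005, 0.0005, 0.1215]
[494.18102443 249.41171502 255.26525016] [ 2.15161443e+01 -3.90950753e-01  9.09635857e+01 -6.53780329e-02
  8.92733659e+01 -3.63385457e+01]
```

Emit:
play_rows(
  deltas=[
    [[-0.035, -0.042, 0.002], [0, 0, 0.12], 0],
    [[-0.035, -0.042, 0.002], [0, 0, 0.12], 0],
    [[-0.035, -0.042, 0.002], [0, 0, 0.12], 0],
    [[-0.03, -0.036, 0.002], [0, 0, 0.12], 0],
    [[0, 0, 0], [0, 0, 0], 0],
  ],
)

```text
time: 13.08
tool_pos: [483.3, 35.5, 242.2]
tcp_rot: [-179.9, -0.0, 119.6]
ft_force: [-0.2, 0.6, 1.0]
finger_gap: 85.6
```

```bash
python3 - <<'E'
from h import *
s=r.sense();print(s['tool_pos'],s['tcp_rot'])
step((483,31,150),120,3)
a=snap('side','s5.png')
I=cv2.imread('pics/s5.png')
k=lambda i:cv2.resize(i,(390,420),interpolation=cv2.INTER_CUBIC)
cv2.imwrite('pics/c6.png',np.hstack([k(I[105:209,110:207]),k(I[160:264,150:247])]))
for P in((493,249,118),(493,249,171),(493,249,181),(493,249,110)):print(P,(proj('side',[P])-[110,105])*4.03)
E
```

```text
[483.30593461  35.5421417  242.22282187] [-1.79925565e+02 -2.08084675e-02  1.19618056e+02]
row x3 [-0.0013, -0.0008, 0.0307] [-0.0004, -0.0001, -0.0022]
(493, 249, 118) [[169.26646177 202.71322455]]
(493, 249, 171) [[155.37509561 133.23319264]]
(493, 249, 181) [[152.63281298 119.50932835]]
(493, 249, 110) [[171.27393458 212.74844457]]
```

View pics/c6.png

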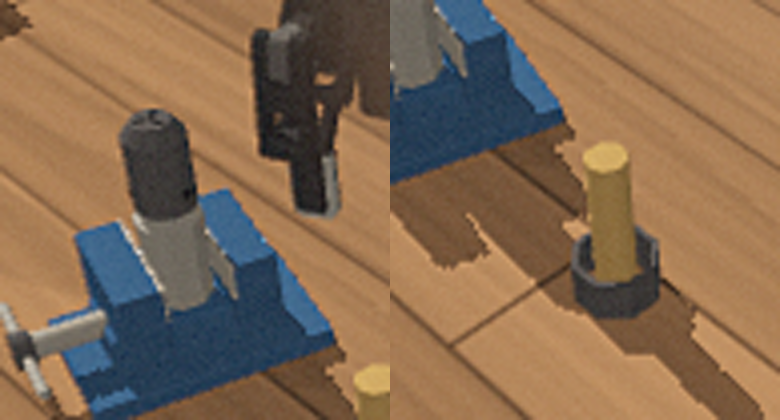

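The chuck stands in the socket with its nose at crop (152,118), against a projection of (152.6,119.5) for x,y = (493,249). The bar is upright in its cup. I check the cup centre and descend on the bar.

```bash
python3 - <<'E'
from h import *
print(onz('side',(206.4,221.4),30),onz('side',(203.6,199),110),onz('top',(238.7,236.2),110),onz('top',(239.5,237),30))
E
```

```text
[486.98000999  35.47682773  30.        ] [482.23808187  32.19634062 110.        ] [483.15337886  31.33476736 110.        ] [482.74617054  32.1987454   30.        ]
```

Emit:
play_rows(
  deltas=[
    [[-0.002, -0.001, 0.032], [0, 0, 0], 0],
    [[-0.001, -0.001, 0.032], [0, 0, 0], 0],
    [[-0.001, -0.001, 0.03], [0, 0, 0], 0],
    [[0, 0, 0], [0, 0, 0], 0],
  ],
)

```text
time: 13.62
tool_pos: [483.1, 36.1, 144.5]
tcp_rot: [-180.0, -0.2, 120.2]
ft_force: [0.1, -0.1, 0.1]
finger_gap: 85.4
```

Emit:
play_rows(
  deltas=[
    [[-0.004, -0.0023, 0.01], [0, 0, 0], 0],
    [[0, 0, 0.03], [0, 0, 0], 0],
    [[0, 0, 0.025], [0, 0, 0], 0],
    [[0, 0, 0.012], [0, 0, 0], 0],
    [[0, 0, 0], [0, 0, 0], 0],
  ],
)

```text
time: 14.25
tool_pos: [487.8, 32.9, 70.4]
tcp_rot: [179.6, 0.1, 120.5]
ft_force: [0.4, 0.9, 0.4]
finger_gap: 85.5
```

Emit:
play_rows(
  deltas=[
    [[0.0012, -0.005, 0.008], [0, 0, 0], 0],
    [[0, 0, 0], [0, 0, 0], 0],
  ],
)

```text
time: 14.5
tool_pos: [484.0, 31.3, 63.8]
tcp_rot: [179.4, 0.2, 120.5]
ft_force: [-0.1, -0.4, 1.4]
finger_gap: 85.3
```

Emit:
play_rows(
  deltas=[
    [[0, -0.0008, 0.001], [-0.008, 0.007, 0], 0],
    [[0, 0, 0], [0, 0, 0], 0.3],
    [[0, 0, 0], [0, 0, 0], 0.6],
    [[0, 0, 0], [0, 0, 0], 0.7],
    [[0, 0, 0], [0, 0, 0], 0.8],
    [[0, 0, 0], [0, 0, 0], 0.9],
    [[0, 0, 0], [0, 0, 0], 1],
  ],
  force=60,
)

```text
time: 15.38
tool_pos: [484.1, 30.4, 64.6]
tcp_rot: [178.9, -0.2, 120.5]
ft_force: [-1.3, -0.6, 2.7]
finger_gap: 25.0
```

Emit:
play_rows(
  deltas=[
    [[0, 0, 0], [0, 0, 0], 1],
    [[0, 0, -0.015], [0, 0, 0], 1],
    [[0, 0, -0.04], [0, 0, 0], 1],
    [[0, 0, -0.05], [0, 0, 0], 1],
    [[0, 0, -0.05], [0, 0, 0], 1],
    [[0, 0, -0.045], [0, 0, 0], 1],
    [[0, 0, 0], [0, 0, 0], 1],
  ],
  force=120,
)

```text
time: 16.25
tool_pos: [478.5, 28.5, 270.4]
tcp_rot: [179.1, -0.4, 120.5]
ft_force: [0.0, -0.5, -4.4]
finger_gap: 23.9
```

```bash
python3 - <<'E'
from h import *
s=r.sense();print(s['tool_pos'],s['tcp_rot'])
step((493.5,249.2,267),145,6)
E
```

```text
[478.51840735  28.5295927  270.43465306] [179.07635453  -0.37549421 120.52388815]
row x6 [0.0264, 0.0261, 0.0009] [0.0029, -0.0005, -0.0712]
```

Emit:
play_rows(
  deltas=[
    [[0.0264, 0.0261, 0], [0.003, 0, -0.071], 1],
    [[0.0264, 0.0261, 0], [0.003, 0, -0.071], 1],
    [[0.0264, 0.0261, 0], [0.003, 0, -0.071], 1],
    [[0.0264, 0.0261, 0], [0.003, 0, -0.071], 1],
    [[0.0264, 0.0261, 0], [0.003, 0, -0.071], 1],
    [[0.02, 0.02, 0], [0.003, 0, -0.06], 1],
    [[0, 0, 0], [0, 0, 0], 1],
  ],
)

```text
time: 17.12
tool_pos: [488.9, 245.4, 258.9]
tcp_rot: [-179.2, -0.8, 145.0]
ft_force: [-0.2, -0.8, -4.6]
finger_gap: 23.5
```

```bash
python3 - <<'E'
from h import *
s=r.sense();print(s['tool_pos'],s['tcp_rot'])
step((493.5,249.2,255),145,2)
E
```

```text
[488.86564437 245.41812354 258.91572932] [-179.20733887   -0.83769207  144.96355108]
row x2 [-0.0008, 0.0029, 0.0019] [-0.0069, -0.0073, -0.0003]
```

Emit:
play_rows(
  deltas=[
    [[-0.001, 0.003, 0], [-0.007, -0.007, 0], 1],
    [[-0.001, 0.003, 0], [-0.007, -0.007, 0], 1],
    [[0, 0, 0], [0, 0, 0], 1],
  ],
)

```text
time: 17.5
tool_pos: [493.4, 247.5, 256.0]
tcp_rot: [-179.9, -0.1, 144.8]
ft_force: [-0.2, -0.1, -4.7]
finger_gap: 24.0
```

```bash
python3 - <<'E'
from h import *
s=r.sense();print(s['tool_pos'],s['tcp_rot'])
snap('side','s6.png')
I=cv2.imread('pics/s6.png')[60:190,100:210]
cv2.imwrite('pics/c7.png',cv2.resize(I,None,fx=4.5,fy=4.5,interpolation=cv2.INTER_CUBIC))
x,y,z=s['tool_pos'];print((proj('side',[(x,y,z-64.6),(493,249,181)])-[100,60])*4.5)
E
```

```text
[493.4409043  247.51809036 256.01044094] [-1.79851196e+02 -8.18393174e-02  1.44822401e+02]
[[214.42957148 320.46718133]
 [215.43366214 335.94714084]]
```

View pics/c7.png

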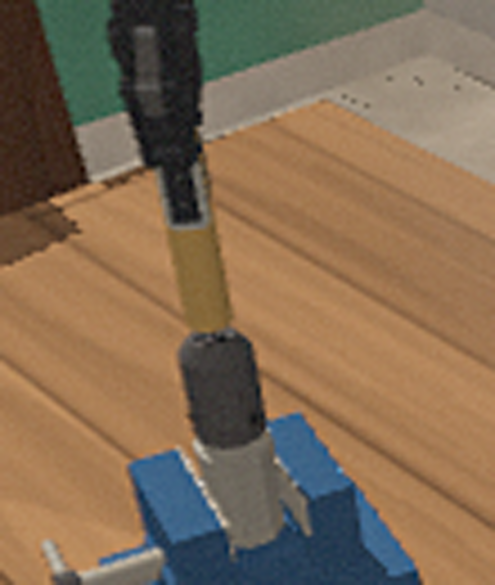

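The bar's lower end is at crop (211,328), just above the nose at (217,335), centred within about 3 mm. I lower in small steps.

Emit:
play_rows(
  deltas=[
    [[-0.001, 0.0005, 0.004], [0, 0, 0], 1],
    [[0, 0, 0.003], [0, 0, 0], 1],
    [[0, 0, 0.002], [0, 0, 0], 1],
    [[0, 0, 0], [0, 0, 0], 1],
  ],
)

```text
time: 18.05
tool_pos: [494.9, 246.4, 246.6]
tcp_rot: [-179.9, -0.1, 144.7]
ft_force: [-0.9, 0.2, -4.7]
finger_gap: 23.8
```

Emit:
play_rows(
  deltas=[
    [[0, 0, 0.002], [0, 0, 0], 1],
    [[0, 0, 0.0015], [0, 0, 0], 1],
    [[0, 0, 0], [0, 0, 0], 1],
  ],
)

```text
time: 18.42
tool_pos: [495.8, 246.9, 245.2]
tcp_rot: [180.0, 0.0, 144.7]
ft_force: [-0.7, 0.1, -5.0]
finger_gap: 23.5
```

Emit:
play_rows(
  deltas=[
    [[0.002, 0, 0], [0, 0, 0], 1],
    [[0, 0, 0.002], [0, 0, 0], 1],
    [[0, 0, 0], [0, 0, 0], 1],
  ],
)

```text
time: 18.8
tool_pos: [494.8, 247.9, 244.4]
tcp_rot: [179.9, 0.2, 144.7]
ft_force: [0.6, -1.1, -2.5]
finger_gap: 23.6
```

Contact is beginning. I press on in 2 mm steps.

Emit:
play_rows(
  deltas=[
    [[0, 0, 0.002], [0, 0, 0], 1],
    [[0, 0, 0.002], [0, 0, 0], 1],
    [[0, 0, 0.002], [0, 0, 0], 1],
  ],
)

```text
time: 19.18
tool_pos: [495.9, 247.7, 242.6]
tcp_rot: [179.7, 0.4, 144.7]
ft_force: [-4.8, -4.3, 14.3]
finger_gap: 24.0
```

Emit:
play_rows(
  deltas=[
    [[0, 0, 0.002], [0, 0, 0], 1],
    [[0, 0, 0.003], [0, 0, 0], 1],
  ],
)

```text
time: 19.42
tool_pos: [496.3, 247.5, 242.0]
tcp_rot: [179.6, 0.5, 144.7]
ft_force: [-6.9, -5.1, 18.2]
finger_gap: 23.6
```

Emit:
play_rows(
  deltas=[
    [[0.001, -0.001, 0.005], [-0.003, 0.003, 0], 1],
    [[0.001, -0.001, 0.005], [0, 0, 0], 1],
  ],
)

```text
time: 19.68
tool_pos: [495.0, 246.9, 237.7]
tcp_rot: [179.2, 0.6, 144.7]
ft_force: [-6.0, -5.1, 24.2]
finger_gap: 23.3
```

Emit:
play_rows(
  deltas=[
    [[0.001, 0, 0.004], [-0.01, 0, 0], 1],
    [[0, 0, 0.004], [-0.005, 0, 0], 1],
  ],
)

```text
time: 19.92
tool_pos: [496.4, 247.2, 238.4]
tcp_rot: [178.0, 0.9, 144.7]
ft_force: [-9.3, -7.0, 25.3]
finger_gap: 23.2
```

Deflection under load accumulates in the tilt. I back off, realign and look.

Emit:
play_rows(
  deltas=[
    [[0, 0, -0.01], [0, 0, 0], 1],
    [[0, 0, -0.008], [0, 0, 0], 1],
    [[0, 0, 0], [0, 0, 0], 1],
  ],
)

```text
time: 20.3
tool_pos: [495.0, 246.9, 256.0]
tcp_rot: [178.1, 0.8, 144.7]
ft_force: [0.0, -0.4, -4.4]
finger_gap: 23.2
```

```bash
python3 - <<'E'
from h import *
s=r.sense();print(s['tool_pos'],s['tcp_rot'],s['ft_force'])
step((493.5,249,252),145,2)
snap('side','s7.png')
I=cv2.imread('pics/s7.png')[60:190,100:210]
cv2.imwrite('pics/c8.png',cv2.resize(I,None,fx=4.5,fy=4.5,interpolation=cv2.INTER_CUBIC))
print((proj('side',[(493,249,181),(493,249,173),(493,249,118),(493,249,110)])-[100,60])*4.5)
E
```

```text
[495.02962566 246.88367934 256.00071804] [178.05909468   0.83571435 144.68985296] [ 0.01459122 -0.40210603 -4.36574914]
row x2 [0.0013, 0.0004, 0.002] [0.0169, 0.0073, -0.0026]
[[215.43366214 335.94714084]
 [217.88691923 348.22479631]
 [234.00721538 428.85471724]
 [236.24881032 440.0602979 ]]
```

View pics/c8.png

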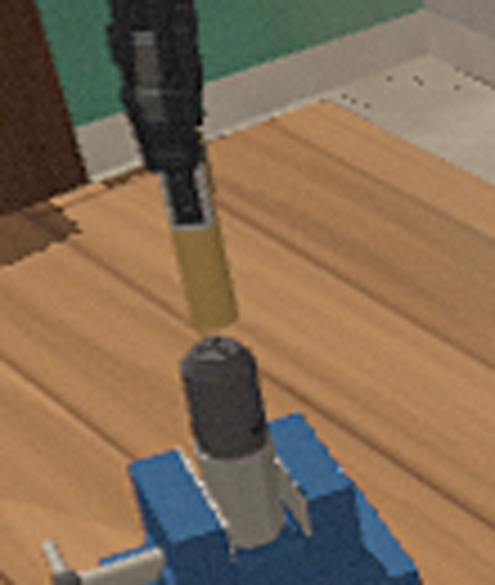

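The chuck has moved down: the nose's top edge went from 330 to 338 and the body's lower edge from 447 to 457, so about 5–7 of the 8 mm. I realign (roll acts about the tool's x) and tap again.

Emit:
play_rows(
  deltas=[
    [[0.001, 0, 0.002], [0.017, 0.007, 0], 1],
    [[0.001, 0.001, 0.002], [0.017, 0.007, 0], 1],
    [[0, 0, 0], [0, 0, 0], 1],
  ],
)

```text
time: 20.72
tool_pos: [492.9, 248.8, 248.7]
tcp_rot: [-179.6, -0.2, 144.7]
ft_force: [0.0, 0.3, -3.8]
finger_gap: 23.8
```

```bash
python3 - <<'E'
from h import *
s=r.sense();print(s['tool_pos'],s['tcp_rot'],s['ft_force'])
step((493.5,249,241),145,2)
E
```

```text
[492.89628708 248.79209513 248.71886333] [-1.79632829e+02 -1.78575737e-01  1.44710100e+02] [ 2.58965552e-03  2.59619131e-01 -3.82349271e+00]
row x2 [-0.0002, 0.0003, 0.0039] [-0.0032, -0.0016, -0.0025]
```

Emit:
play_rows(
  deltas=[
    [[0, 0, 0.004], [-0.003, -0.0015, 0], 1],
    [[0, 0, 0.004], [-0.003, -0.0015, 0], 1],
    [[0, 0, 0.005], [0, 0, 0], 1],
    [[0, 0, 0.006], [0, 0, 0], 1],
  ],
)

```text
time: 21.22
tool_pos: [495.5, 249.5, 237.8]
tcp_rot: [179.5, 0.4, 144.7]
ft_force: [-13.6, -6.9, 43.6]
finger_gap: 23.6
```

Emit:
play_rows(
  deltas=[
    [[0, 0, 0.007], [0.006, 0.006, 0], 1],
    [[0, 0, 0.007], [0.006, 0.006, 0], 1],
  ],
)

```text
time: 21.48
tool_pos: [497.2, 249.5, 238.0]
tcp_rot: [179.7, 0.1, 144.7]
ft_force: [-18.0, -7.9, 36.6]
finger_gap: 23.8
```

Emit:
play_rows(
  deltas=[
    [[0, 0, -0.012], [0, 0, 0], 1],
    [[0, 0, -0.015], [0, 0, 0], 1],
    [[0, 0, -0.01], [0, 0, 0], 1],
    [[0, 0, 0], [0, 0, 0], 1],
  ],
)

```text
time: 21.98
tool_pos: [497.5, 249.4, 278.1]
tcp_rot: [179.6, 0.2, 144.7]
ft_force: [1.1, 0.2, -4.2]
finger_gap: 23.5
```

```bash
python3 - <<'E'
from h import *
s=r.sense();print(s['tool_pos'],s['tcp_rot'],s['ft_force'])
snap('side','s8.png')
k=lambda f:cv2.resize(cv2.imread('pics/'+f)[130:180,130:180],(390,390),interpolation=cv2.INTER_CUBIC)
cv2.imwrite('pics/c9.png',np.hstack([k('s7.png'),k('s8.png')]))
g=lambda f:cv2.cvtColor(cv2.imread('pics/'+f),cv2.COLOR_BGR2GRAY).astype(int)
for f in('s5.png','s7.png','s8.png'):
    a=g(f); print(f,'axis profile',[int(np.mean(a[y,round(151.3+(y-157)*.2)-2:round(151.3+(y-157)*.2)+3])) for y in range(128,172)])
E
```

```text
[497.47172876 249.44304712 278.10199477] [179.58491962   0.18235388 144.70431893] [ 1.11949753  0.19580837 -4.22742248]
s5.png axis profile [130, 133, 140, 144, 84, 77, 74, 70, 99, 64, 60, 63, 61, 63, 60, 56, 54, 59, 58, 57, 54, 57, 59, 58, 57, 57, 56, 58, 56, 53, 55, 87, 109, 106, 105, 103, 104, 104, 104, 104, 104, 104, 103, 106]
s7.png axis profile [107, 107, 105, 104, 108, 117, 118, 75, 81, 66, 81, 92, 55, 59, 61, 58, 60, 57, 54, 57, 56, 56, 55, 58, 57, 57, 53, 58, 56, 54, 56, 54, 52, 64, 98, 104, 100, 102, 102, 103, 101, 102, 103, 103]
s8.png axis profile [127, 130, 135, 138, 132, 126, 117, 74, 85, 61, 82, 92, 53, 57, 60, 61, 59, 55, 54, 55, 55, 55, 56, 57, 54, 57, 57, 52, 55, 54, 54, 54, 55, 60, 97, 105, 102, 101, 102, 101, 102, 102, 102, 101]
```

View pics/c9.png

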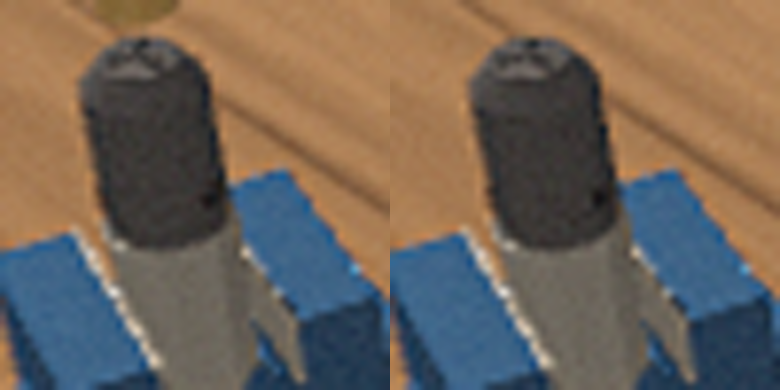

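s7 and s8 are identical. The chuck came down about 2.7 px, against 2.73 px predicted for 8 mm, and it didn't move under about 45 N: it is home. Now the bar goes back to its cup.

```bash
python3 - <<'E'
from h import *
step((484,31.5,265),120.5,6)
E
```

```text
row x6 [-0.0245, -0.0273, 0.002] [0.0011, 0.0002, 0.0704]
```

Emit:
play_rows(
  deltas=[
    [[-0.0245, -0.0273, 0], [0.001, 0, 0.07], 1],
    [[-0.0245, -0.0273, 0.001], [0.001, 0, 0.07], 1],
    [[-0.0245, -0.0273, 0.001], [0.001, 0, 0.07], 1],
    [[-0.0245, -0.0273, 0.001], [0.001, 0, 0.07], 1],
    [[-0.0245, -0.0273, 0.001], [0.001, 0, 0.07], 1],
    [[-0.017, -0.02, 0], [0, 0, 0.06], 1],
    [[0, 0, 0], [0, 0, 0], 1],
  ],
)

```text
time: 22.9
tool_pos: [481.8, 35.7, 264.6]
tcp_rot: [-179.5, -0.2, 120.5]
ft_force: [0.2, 0.1, -5.1]
finger_gap: 23.9
```

```bash
python3 - <<'E'
from h import *
s=r.sense();print(s['tool_pos'],s['tcp_rot'])
step((484,31.5,150),120.5,4)
E
```

```text
[481.82450935  35.72244387 264.64431977] [-179.50113497   -0.21031155  120.53916705]
row x4 [-0.0013, 0.0001, 0.0287] [-0.0022, -0.0009, 0.0002]
```

Emit:
play_rows(
  deltas=[
    [[-0.0015, 0, 0.03], [-0.002, -0.001, 0], 1],
    [[-0.0015, 0, 0.03], [-0.002, -0.001, 0], 1],
    [[-0.0013, 0, 0.03], [-0.002, -0.001, 0], 1],
    [[0, 0, 0.02], [-0.002, 0, 0], 1],
    [[0, 0, 0], [0, 0, 0], 1],
  ],
)

```text
time: 23.52
tool_pos: [482.5, 34.8, 148.7]
tcp_rot: [-179.9, -0.2, 120.8]
ft_force: [0.8, 0.8, -4.4]
finger_gap: 23.9
```

```bash
python3 - <<'E'
from h import *
s=r.sense();print(s['tool_pos'],s['tcp_rot'])
step((484,31.5,110),120.5,2)
snap('side','s9.png')
I=cv2.imread('pics/s9.png')[150:260,160:260]
cv2.imwrite('pics/c10.png',cv2.resize(I,None,fx=4.5,fy=4.5,interpolation=cv2.INTER_CUBIC))
x,y,z=s['tool_pos'];print((proj('side',[(x,y,z-64.6),(484,32.5,30)])-[160,150])*4.5)
E
```

```text
[482.5323302   34.78072029 148.73124073] [-179.88353396   -0.22792326  120.81154695]
row x2 [-0.0018, -0.0002, 0.0194] [-0.001, -0.002, 0.0027]
[[196.737261   254.35904521]
 [208.27160543 326.89773839]]
```

View pics/c10.png

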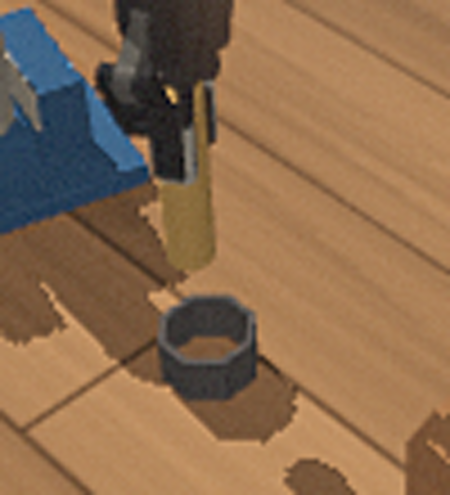

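The empty cup's rim is centred at crop (208,330) and the bar's end is at (191,258). With the side camera's known offset, the cup is at about (485,31), well inside the clearance.

Emit:
play_rows(
  deltas=[
    [[-0.0045, 0.0004, 0.005], [-0.002, -0.003, 0], 1],
    [[0, 0, 0.015], [0, 0, 0], 1],
    [[0, 0, 0.02], [0, 0, 0], 1],
    [[0, 0, 0], [0, 0, 0], 1],
  ],
)

```text
time: 24.08
tool_pos: [488.4, 31.2, 110.6]
tcp_rot: [179.7, 0.2, 120.9]
ft_force: [-0.0, -0.6, -4.7]
finger_gap: 23.9
```

Emit:
play_rows(
  deltas=[
    [[0.0017, -0.003, 0], [0.002, 0, 0], 1],
    [[0, 0, 0.01], [0, 0, 0], 1],
    [[0, -0.001, 0.01], [0, 0, 0], 1],
    [[0, 0, 0], [0, 0, 0], 1],
  ],
)

```text
time: 24.58
tool_pos: [485.0, 30.5, 90.9]
tcp_rot: [179.7, 0.2, 120.9]
ft_force: [0.2, 0.1, -4.2]
finger_gap: 23.5
```

Emit:
play_rows(
  deltas=[
    [[0, 0, 0.008], [0, 0, 0], 1],
    [[0, -0.0005, 0.008], [0, 0, 0], 1],
    [[0, 0, 0.004], [0, 0, 0], 1],
    [[0, 0, 0], [0, 0, 0], 1],
  ],
)

```text
time: 25.08
tool_pos: [484.8, 30.2, 69.5]
tcp_rot: [179.7, 0.2, 120.9]
ft_force: [-0.5, -0.4, -4.0]
finger_gap: 23.7
```

Emit:
play_rows(
  deltas=[
    [[0, 0, 0.003], [0, 0, 0], 1],
    [[0, 0, 0.002], [0, 0, 0], 1],
    [[0, 0, 0], [0, 0, 0], 1],
  ],
)

```text
time: 25.45
tool_pos: [485.5, 30.2, 64.8]
tcp_rot: [179.6, 0.3, 120.9]
ft_force: [-0.0, -0.5, -4.3]
finger_gap: 23.7
```

Emit:
play_rows(
  deltas=[
    [[0, 0, 0.001], [0, 0, 0], 1],
    [[0, 0, 0], [0, 0, 0], 1],
  ],
)

```text
time: 25.7
tool_pos: [486.0, 30.0, 64.9]
tcp_rot: [179.6, 0.3, 120.9]
ft_force: [-0.1, 0.7, -4.4]
finger_gap: 23.4
```

Emit:
play_rows(
  deltas=[
    [[0, 0, 0.001], [0, 0, 0], 1],
    [[0, 0, 0], [0, 0, 0], 0.6],
    [[0, 0, 0], [0, 0, 0], 0.4],
    [[0, 0, 0], [0, 0, 0], 0.2],
    [[0, 0, 0], [0, 0, 0], 0],
    [[0, 0, 0], [0, 0, 0], 0],
    [[0, 0, 0], [0, 0, 0], 0],
  ],
)

```text
time: 26.58
tool_pos: [487.8, 29.9, 65.6]
tcp_rot: [179.4, 0.4, 120.9]
ft_force: [-0.2, -0.2, -0.2]
finger_gap: 85.5
```

Emit:
play_rows(
  deltas=[
    [[0, 0, -0.01], [0, 0, 0], 0],
    [[0, 0, -0.03], [0, 0, 0], 0],
    [[0, 0, -0.05], [0, 0, 0], 0],
    [[0, 0, -0.05], [0, 0, 0], 0],
    [[0, 0, -0.03], [0, 0, 0], 0],
    [[0, 0, 0], [0, 0, 0], 0],
  ],
)

```text
time: 27.32
tool_pos: [485.0, 30.2, 244.0]
tcp_rot: [179.3, 0.5, 120.9]
ft_force: [0.9, 0.8, -0.1]
finger_gap: 85.4
```

```bash
python3 - <<'E'
from h import *
s=r.sense();print(s['time'],s['tool_pos'],s['ft_force'])
snap('side','s10.png')
I=cv2.imread('pics/s10.png')
cv2.imwrite('pics/c11.png',cv2.resize(I[110:310,110:376],None,fx=3,fy=3,interpolation=cv2.INTER_CUBIC))
E
```

```text
27.325 [484.95093015  30.15828998 243.95959447] [ 0.88042824  0.79767491 -0.1214571 ]
```

The picture allowance is used up, so I check numerically: bar mask before and after, chuck edge profile, and how much the bystander regions changed.

```bash
python3 - <<'E'
from h import *
A=cv2.imread('pics/side0.png');B=cv2.imread('pics/s10.png')
for I in(A,B):
    m=cv2.inRange(cv2.cvtColor(I,cv2.COLOR_BGR2HSV),(17,90,70),(32,255,255))[185:245,185:225]
    n,l,st,ce=cv2.connectedComponentsWithStats(m);i=1+np.argmax(st[1:,4]);ys,xs=np.where(l==i)
    f=np.polyfit(ys,xs,1);c=[xs[ys==y].mean()+185 for y in(ys.min()+6,ys.max()-6)]
    print(st[i],ce[i]+[185,185],'slope',f[0].round(3),c, 'top centre->',onz('side',(xs[ys<=ys.min()+4].mean()+185,ys.min()+185+2.3),110).round(1))
c=proj('side',[(484,31,110),(484,31,30)]);print('vertical slope',(c[1]-c[0])[0]/(c[1]-c[0])[1])
a=cv2.cvtColor(B,cv2.COLOR_BGR2GRAY).astype(int)
print('chuck',[int(np.mean(a[y,round(151.3+(y-157)*.2)-2:round(151.3+(y-157)*.2)+3])) for y in(132,134,135,140,160,161,162,163)])
for n,(x,y,w,h) in dict(tub=(265,150,38,45),chisel=(303,193,40,45),centre=(266,228,20,22),drill=(330,254,20,30)).items():
    print(n,np.abs(A[y:y+h,x:x+w].astype(int)-B[y:y+h,x:x+w]).mean().round(1))
E
```

```text
[ 13  10  14  35 368] [204.35326087 212.02445652] slope 0.087 [np.float64(203.0), np.float64(205.5)] top centre-> [485.6  37.1 110. ]
[ 14  10  14  35 364] [205.37362637 211.8956044 ] slope 0.068 [np.float64(204.0), np.float64(206.0)] top centre-> [487.7  34.9 110. ]
vertical slope 0.08979041143764153
chuck [136, 121, 76, 58, 55, 62, 100, 106]
tub 4.3
chisel 4.7
centre 4.3
drill 10.8
```

```bash
python3 - <<'E'
from h import *
A=cv2.imread('pics/side0.png');B=cv2.imread('pics/s10.png')
for n,(x,y,w,h) in dict(drill=(330,254,20,30),drill_small=(334,258,14,24),centre=(266,228,20,22),tub=(265,150,38,45)).items():
    R=cv2.matchTemplate(B[y-6:y+h+6,x-6:x+w+6],A[y:y+h,x:x+w],cv2.TM_CCOEFF_NORMED);_,v,_,p=cv2.minMaxLoc(R);print(n,round(v,3),p[0]-6,p[1]-6)
print(np.abs(A[254:284,326:354].astype(int)-B[254:284,326:354]).mean(2).astype(int)[::2])
E
```

```text
drill 0.788 0 0
drill_small 0.878 0 0
centre 0.992 0 0
tub 0.998 0 0
[[  4   5   1   3   5   6   2   5   2   3   2   5   3   4   3   2   1   5
    5   3   8   5   2   1   6   1   6   6]
 [  7   2   5   4   2   4   5   6   2   2   6   4   6   3   3   6   2   2
    4   6   5   7   5   5   6   6   8   4]
 [  2   5   5   4   8   5   7   3   5   2   2   2   5   6   5   1   5   7
    7   4   2   7   5   1   4   4   1   3]
 [  1   4   3   3   5   3   3   2   6   3   3   2   2   7   5   3   4   3
    4   2   5   0   5   0   2   1   2   4]
 [  4   4   4   2   2   5   9   8   6   1   5   4   5   6   4   6   8   4
    1   6   3  10   5   0   3   5   5   3]
 [  2   2   4   2   1   3   6   3   5   4   4   5   2   5   6   3   6   7
    8   6   2   5   3   5   1   1   3   4]
 [ 11   2   4   1   5   9   4   3   2   2   8   7   2   3   2   3   1   1
    7   7   1   3   4   3   3   4   3   6]
 [ 52  60   3   6   1   1   2   5   1   8   4   7   2   5   1   7   8   6
    6   6   1   2   6   1   4   2   2   3]
 [ 55  50  51  59  59  12   5   0   0   2   9   5   4   0   1   5   7   2
    7   4   5   1   3   5   1   7   2   5]
 [ 56  52  52  54  51  55  55  77 102   1   3   6   1   4   5   8   1   3
    3   2   3   8   1   7   3   7   8   4]
 [ 49  50  52  50  54  53  66  83  89  54   1   3   2   4   6   2   4   1
    3   4   6   8   3   6   4   3   6   3]
 [ 56  55  54  50  49  48  89  71  78  79   1   1   3   2   5   2   3   9
    2   2   3   1   8   3   1   6   3   5]
 [ 58  57  53  51  61  33  12  19  16  67  60   3   2   6   4   1   3   2
    1   6   4   3   2   3   3   2   7   3]
 [ 61  54  55  53  49  56  51  52  43  14   6   2   6   8   5   2   7   5
    6   4   6   2   5   5   8   1   6   5]
 [ 55  54  50  54  51  48  52  52  57  60  63   3   5   6   1  11   1   2
    4   6   4   4   7   6   1   1   3   6]]
```

The drill hasn't moved: the difference there is only the removed chuck's shadow. I hand in.

```bash
python3 -c "
from bench import r
print(r.hand_in()); print(r.sense()['time'])"
```

```text
the job is handed in; nothing more can be done
None
the job is handed in; nothing more can be done
```

The chuck is home in the socket, the bar is back upright in its cup, and the job was handed in at about 27 s of the 72 s allowed. No verdict is reported.

I lifted the dark chuck from the rack's middle hole and lowered it until it stopped on contact, about 8 mm proud. I let go, and it stood upright on its own. I then tapped it down with the bar's lower end and stood the bar back in its cup.

**Last checks**
- **Chuck:** it came down about 2.7 px in the side view, against 2.73 px predicted for 8 mm. It did not move further under a second press of about 45 N.
- **Bar:** the mask shows it standing upright within about 1.5° in the image, roughly 2–3 mm from where it started.
- **Bystanders:** the lathe centre, drill and tub matched their starting positions with no pixel shift, and the chisel area was unchanged. The only change near the drill was the removed chuck's shadow.

**What disagreed**
- The side camera showed the held parts about 1.2 px (3 mm) off from the arm's own reading. I allowed for this when placing.
- The first press tilted the tool about 2°, so I backed off, realigned and pressed again. The chuck was already home from the first press.
- The final view was checked by numbers only, because the 12-picture limit was used up.

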